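# Work a tight tube block out of its block heater

## Robot

A 6-joint arm with a two-finger parallel gripper is mounted at the origin on a cart in front of the work surface, level with it; the furniture and walls round the work are solid. World frame = base frame: x ahead of the robot, y to its left, z up, the work surface at z = 0. Lengths are in m, angles in degrees, forces in N, time in s.
With the tool pointing down it reaches from about 0.35 to 0.925 m from the base axis. Payload 6.4 kg.
Tool frame: the origin (TCP) lies midway between the tips of the shut fingers; the grasp point (between the pads) lies 19 mm behind it; z points along the fingers, x is the direction in which the jaws open and shut, and the axes are right-handed (so a half turn about z gives the same grasp; the last joint's range is limited). The gripper opens to 85 mm and grips with 20 to 120 N. Pads are 22 mm wide; open, the fingers measure 114 mm over their backs; the gripper's body (76 mm by 85 mm) begins 54 mm behind the grasp point. The pads swing forward as they close: fully open they stand 13 mm farther back than shut.
Start: joints at [-80.735, 14.043, 89.255, -0, 76.702, -9.975], TCP at [0.214, -0.614, 0.231] pointing down, gripper open.
Joint ranges: [-179.41, 179.41], [-58.25, 129.5], [7.25, 145.43], [-54.29, 234.29], [11.92, 165.04], [-157.13, 157.13]. Speed limits (degrees/s): [147.25, 147.25, 180, 180, 180, 180].

## Interface

Orientations are given as a 3x3 rotation matrix whose columns are the frame's x, y, z axes.
In Python, from rig import read_state, camera, camera_model, order gives the robot as it stands.
- The arm moves only by the tool carry_out, never from a script. Its argument "rows" is a list of rows, each an object of numbers: "x", "y", "z": the shift along the tool's x, y, z each as a share of 30 cm, from -1 to 1; "ax", "ay", "az": the turn, a rotation vector about the tool's x, y, z each as a share of 360 degrees, from -1 to 1; "fingers": the closure, from -1 (fully open) to 1 (shut). A call has 1 to 5 rows; each row shifts and turns the commanded pose from where the row before left it, along the tool's axes as they then stand; what a row does not reach is not made up. A row lasts 1/10 s, in which the tool goes at most 50 mm and 8.59 degrees, less where a joint would pass 70% of its speed; a pose out of reach is approached as far as the arm can. A call with a number of a shift or a turn outside -1 to 1 is refused whole. A call with a gripper value outside its range is refused whole. The fingers move at their own pace and stop on an object; "newtons" is the grip in N (left out, the last holds). Time passes only in rows, so rows that do not move let the fingers close. It gives the time, the measured TCP pose, the force and the opening at its end, in the units of the state.
- read_state(): the state, without advancing time (a new reading comes with each control period).
- camera(name): name is "scene" or "top" or "wrist"; returns (picture, depth): 400x640x3 uint8, blue, green, red; 400x640 float32, m along the optical axis (not along the pixel's ray), 0 where there is no reading.
- camera_model(name): a dict with "intrinsics" (3x3 intrinsics, pixels), "camera_from_world" (4x4, takes a point from world to camera coordinates). Camera axes: x right, y up, looking along -z (the intrinsics and any distortion apply to the point x, -y, -z); pixel columns grow to the right and rows downward; lengths in m; the calibration is good to about 2 mm. A picture is of the moment at which its call begins: read the wrist's pose just before it. camera_model takes no time and is no camera call; for the wrist camera it gives the pose at the moment of the call.
- order.finish_job(): hands the job in, once; it reports no verdict.
The state is a dict: "clock": time; "q": joint angles; "qd": joint speeds; "effort": joint torques, N m; "position": TCP position; "tcp_rot": TCP orientation; "wrist_force": force on the tool from outside, world axes, zero at the start; "ft_torque": the same for the moment, N m; "grip_width": finger opening in m.
Only numpy, scipy, OpenCV 4.12 (cv2) and the standard library are available. Lean on these libraries where they do the work, as an engineer would, in place of code of your own. Each camera call takes 0.05 s, during which the arm holds its last target. There are 200 camera calls.

## Task

The block heater's tube block is to be changed: take the two capped vials out of it and drop both into the tall white plastic beaker, so that nothing flies out when the block comes loose. Then grip the block's black lifting post and rock the block from side to side until it works free of the springs in its well, and finish still holding it, level and steady, just clear above the well (a finger's breadth or two). The heater is not fastened down and a straight pull would lift it with the block; it must stay standing on the desk where it is, and the beaker, the glass jar and the nearby brown bottle stay upright in their places.

Things in the scene. Friction and masses are not known exactly. Their poses are not given: they have to be found in the camera images.
- heater: small bench block heater, white and grey box standing loose on rubber feet, 1.9 kg. Origin: underside, below the centre of the well in its top; z up. Housing from x = -110 mm (sloping control panel) to +59 mm, y = -78 to +78 mm; flat white top at z = 66 mm from x = -59 mm back
- well (a point): centre of the mouth of the well, level with the heater's top (66 mm above the desk); axes as the heater. The well is 86 (x) x 52 (y) mm, 30 mm deep, and leaves 3 mm beside the block on each side: room to tilt the block about 0.12 rad either way while it is down in the well
- left_bar (a point): middle of the steel bar along x halfway up the well's +y wall (heater frame y = +23, z = 51 mm, 15 mm above the well floor). A spring presses it with about 25 N onto the block's side; its friction alone holds that side of the block with about 14 to 17 N
- right_bar (a point): the same bar in the -y wall. Both bars together hold the block against a straight pull with 27 to 35 N, more than the heater's weight of 19 N; but when one side of the block goes up while the other stays or goes slightly down (tilting about the heater's x axis) their pulls cancel
- block: aluminium tube block 80 (x) x 46 (y) x 40 mm, 0.32 kg, standing in the well on its floor, its top 10 mm above the heater's top; four blind holes of 14.5 mm, 26 mm deep, at x = +-26, y = +-10 mm. Origin: centre of its underside; axes along the heater's. Raising it 15 mm off the well floor brings its underside past the spring bars, 30 mm to the heater's top
- post (a point): middle of the black square lifting post on the centre of the block: 14 x 14 mm with faces along the block's x and y, gripping length 44 mm, from 10 to 54 mm above the block's top (this point is 72 mm above the block's underside)
- vial_1: capped round sample vial, clear body 12 mm and white cap 12.5 mm in diameter, 50 mm tall, 12 g; origin: centre of its underside, z up along it. Stands loosely in the block's hole at x = -26, y = +10 mm, its upper 24 mm above the block's top
- vial_2: a second vial, the same as vial_1, in the block's hole at x = +26, y = -10 mm
- vial_1_mid (a point): middle of vial_1, 25 mm above its underside
- vial_2_mid (a point): middle of vial_2, 25 mm above its underside
- beaker: white opaque plastic beaker, 91 x 84 mm over the rim, 113 mm tall, inside 68 mm wide at the rim, narrowing to 57 mm, loose, light (60 g), stands left of the heater; origin: centre of its underside
- jar: squat thick glass jar, 73 mm wide, 68 mm tall, open, loose, also left of the heater; not part of the job; origin: centre of its underside
- brown_bottle: brown reagent bottle with black cap, 44 mm wide, 120 mm tall, loose, behind the heater; not part of the job; origin: centre of its underside
Mind the look-alikes: they are no part of the job. What is shaped like the block but pink is not meant.

How it is judged (in metres and radians):
On the way, in this order (a step that is already met when the one before it is completed fails the run):
1. both vials lie in the beaker while the block is still seated in its well (horizontal distance between each of vial_1_mid, vial_2_mid and beaker below 0.04 m and height (world z) of each of vial_1_mid, vial_2_mid below 0.085 m and z of block in the frame of heater below 0.041 m), for 0.2 s.
2. the block is rocked over to one side in its well, 2 degrees or more against the heater (angle between the z axis of block and the z axis of heater, either way round above 0.035 rad and z of block in the frame of heater below 0.054 m).
At the end, for the whole second after the job is handed in: the fingers hold the block 4 to 60 mm above the heater's top, within 40 mm of over the well's centre, level within 0.15 rad, still and touching nothing else of the heater; the heater stands flat on the desk within 30 mm of where it was; both vials lie in the upright beaker (z of block in the frame of well between 0.004 and 0.06 m and horizontal distance between block and well below 0.04 m and angle between block's own z axis and vertical below 0.15 rad and linear speed of block below 0.02 m/s and contact force between the fingers and block above 1 N and contact force between block and heater below 0.1 N and height (world z) of heater below 0.004 m and angle between heater's own z axis and vertical below 0.03 rad and distance of heater from where it was at the start of the episode below 0.03 m and horizontal distance between each of vial_1_mid, vial_2_mid and beaker below 0.04 m and height (world z) of each of vial_1_mid, vial_2_mid below 0.085 m and angle between beaker's own z axis and vertical below 0.1 rad); the arm keeps its last pose, push and grip.
It fails at once if the heater is lifted off the desk or tipped (height (world z) of heater above 0.01 m or angle between heater's own z axis and vertical above 0.12 rad).
It fails at once if the heater is pushed more than 40 mm from its place (distance of heater from where it was at the start of the episode above 0.04 m).
It fails at once if the beaker, the jar or the brown bottle is tipped or pushed away (angle between any of beaker, jar, brown_bottle's own z axis and vertical above 0.5 rad or distance of any of beaker, jar, brown_bottle from where it was at the start of the episode above 0.04 m).
It also fails if it takes over 58 s, if anything falls off the work surface, if the arm or the gripper's body presses on something with over 40 N, if the wrist force passes 120 N, or if a joint passes its speed limit or range.

## Working session

There is one attempt and no reset: what is moved stays moved. The work goes in short steps, Python scripts to look and compute and a tool call to move; the robot and the scene stay as the last step left them, time stands still between calls to the robot, and variables do not carry over. Pictures are saved under pics/ and viewed, about 8 in all and at most 12, crops included, and the job is handed in when it is done.

Besides the shell and the picture viewer there is one more tool, called after ">>>" as name(argument=value, ...), one argument or row to a line, values as JSON. carry_out: Moves the arm, as the interface text tells. Shift numbers are shares of 30 cm and turn numbers shares of 360 degrees, none past 1 either way. Its arguments: {"type":"object","properties":{"rows":{"type":"array"},"newtons":{"type":"number"}},"required":["rows"]}

```bash
mkdir -p pics; ls; cat > h.py <<'E'
import numpy as np, cv2
from rig import read_state, camera, camera_model, order
def snap(n,f):
    m=camera_model(n); p,d=camera(n); cv2.imwrite(f'pics/{f}.png',p); np.savez(f'pics/{f}.npz',p=p,d=d,K=np.array(m['intrinsics']),T=np.array(m['camera_from_world'])); return p,d
def load(f):
    z=np.load(f'pics/{f}.npz'); return z['p'],z['d'],z['K'],z['T']
def ray(f,u,v,z):
    _,_,K,T=load(f); c=np.linalg.inv(K)@[u,v,1]; c=np.array([c[0],-c[1],-c[2]])
    R=T[:3,:3]; o=-R.T@T[:3,3]; w=R.T@c; return o+w*(z-o[2])/w[2]
def cloud(f):
    p,d,K,T=load(f); v,u=np.indices(d.shape); c=np.stack([u,v,np.ones_like(u)],-1)@np.linalg.inv(K).T*d[...,None]
    c=c*[1,-1,-1]; return (c-T[:3,3])@T[:3,:3]
E
python3 - <<'E'
from h import *
print(read_state())
for n in('scene','top'):
    snap(n,n+'0'); m=camera_model(n); print(n,m)
a=np.vstack([cv2.imread('pics/scene0.png'),cv2.imread('pics/top0.png')]); 
cv2.imwrite('pics/both.png',cv2.resize(a,(480,600)))
E
```

```text
pics
{'clock': 0.0, 'q': array([-8.07357793e+01,  1.40847270e+01,  8.93259872e+01, -4.21086170e-04,
        7.67017636e+01, -9.97459523e+00]), 'qd': array([-0.05189447,  0.00869628,  0.01819588,  0.05738637, -0.00384465,
       -0.02090362]), 'effort': array([ 2.31021579e-03, -4.29508388e+01, -3.26129687e+01, -4.01622697e-05,
        5.42872251e-03,  4.61489407e-06]), 'position': array([ 0.21409689, -0.61312899,  0.23016344]), 'tcp_rot': array([[ 3.29507644e-01, -9.44152852e-01, -3.23094829e-04],
       [-9.44150925e-01, -3.29507634e-01,  1.93635026e-03],
       [-1.93467284e-03, -3.32991931e-04, -9.99998073e-01]]), 'wrist_force': array([ 0.06982754, -0.07555019, -0.43492064]), 'ft_torque': array([-0.06204741,  0.02291816,  0.01248429]), 'grip_width': 0.0855222537589451}
scene {'intrinsics': array([[461.05405629,   0.        , 325.11244286],
       [  0.        , 461.05405629, 202.50984312],
       [  0.        ,   0.        ,   1.        ]]), 'camera_from_world': array([[-0.53965274, -0.84158038,  0.02274611,  0.28772517],
       [ 0.43821648, -0.25772628,  0.86112919, -0.30830136],
       [-0.71884716,  0.47467845,  0.50787708, -0.67200067],
       [ 0.        ,  0.        ,  0.        ,  1.        ]])}
top {'intrinsics': array([[388.67918643,   0.        , 318.8349639 ],
       [  0.        , 388.67918643, 200.86300757],
       [  0.        ,   0.        ,   1.        ]]), 'camera_from_world': array([[-0.00974752, -0.99993476,  0.0059557 ,  0.01370962],
       [ 0.99537131, -0.00913322,  0.09566887, -0.52455869],
       [-0.09560823,  0.00686066,  0.9953954 , -0.91016705],
       [ 0.        ,  0.        ,  0.        ,  1.        ]])}
```

View pics/scene0.png

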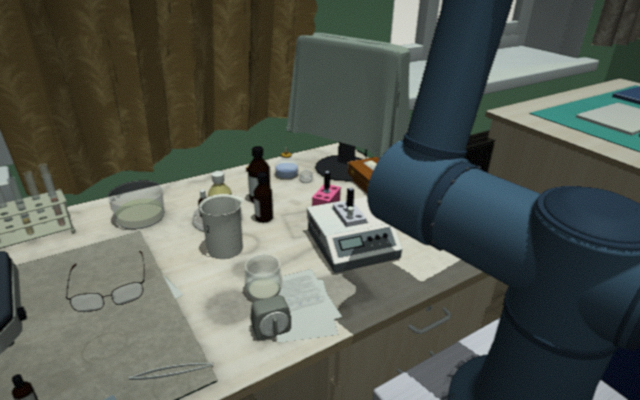

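View pics/top0.png

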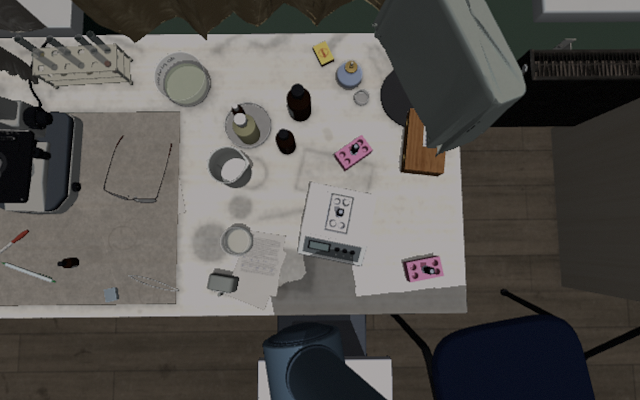

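The scene picture shows the heater with the silver block at (350,212), with the beaker at (221,226), the jar at (263,277) and the brown bottle at (263,200).

Candidates in the top view:
- Silver block in the heater at (340,213): this is the one.
- Pink blocks at (353,152) and (423,268): look-alikes, not meant.
- Tall white beaker at (230,167): chosen. The glass jar at (238,238) and the dish at (184,82) are not it.

I'll check with one close crop.

```bash
python3 - <<'E'
from h import *
p=cv2.imread('pics/top0.png')[110:270,200:400]
cv2.imwrite('pics/c.png',cv2.resize(p,None,fx=3.75,fy=3.75,interpolation=cv2.INTER_CUBIC))
C=cloud('top0')
for n,(u,v) in dict(heatertop=(312,215),blocktop=(340,222),beakrim=(213,158),beakin=(230,168),bb=(285,133),jar=(238,238)).items(): print(n,C[v,u].round(4))
# heater top by depth band
m=(abs(C[...,2]-.066)<.006)&(C[...,0]>.35)&(C[...,0]<.75)&(abs(C[...,1])<.25)
m=m.astype(np.uint8); cs,_=cv2.findContours(m,0,2)
for c in cs:
    if cv2.contourArea(c)>300:
        r=cv2.minAreaRect(c); print(r, cv2.boxPoints(r).tolist()); print([ray('top0',*q,.066).round(4).tolist() for q in cv2.boxPoints(r)])
E
```

```text
heatertop [0.4884 0.025  0.064 ]
blocktop [ 0.4724 -0.04    0.0494]
beakrim [0.6183 0.2478 0.088 ]
beakin [0.611  0.2285 0.0013]
bb [0.6655 0.0821 0.1219]
jar [0.4376 0.2052 0.0096]
((234.0, 240.5), (28.0, 29.0), 0.0) [[220.0, 255.0], [220.0, 226.0], [248.0, 226.0], [248.0, 255.0]]
[[0.3995, 0.2343, 0.066], [0.4652, 0.2352, 0.066], [0.4645, 0.1714, 0.066], [0.3989, 0.1709, 0.066]]
((337.8077087402344, 215.96153259277344), (68.2484130859375, 57.26590347290039), 11.309932708740234) [[298.73077392578125, 237.3461456298828], [309.9615478515625, 181.1923065185547], [376.8846435546875, 194.57691955566406], [365.65386962890625, 250.7307586669922]]
[[0.4376, 0.0557, 0.066], [0.5666, 0.0291, 0.066], [0.5341, -0.125, 0.066], [0.4058, -0.0963, 0.066]]
```

View pics/c.png

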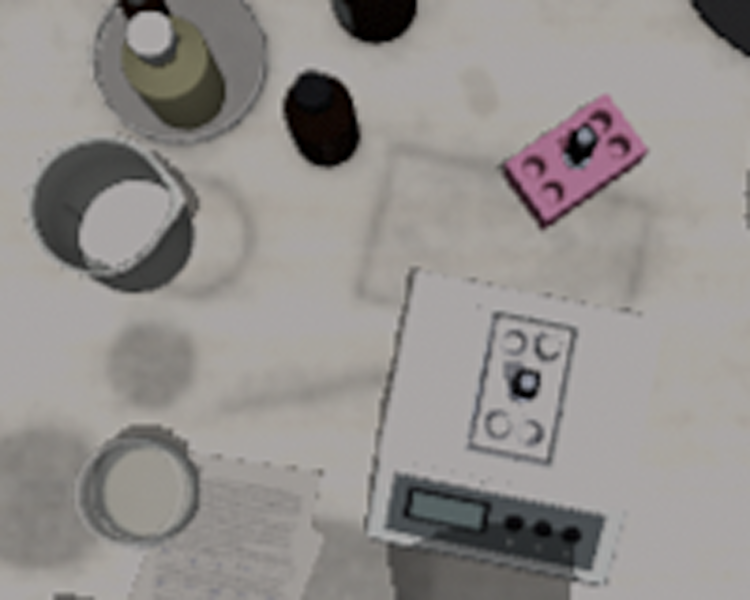

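The crop confirms the silver block in the heater. Its outline corners in the crop are near (495,313), (577,327), (550,465) and (469,448). The vials are at the near-left and far-right holes, and the post is at (525,382). The beaker is at (115,205).

```bash
python3 - <<'E'
from h import *
q=[ray('top0',u/3.75+200-.37,v/3.75+110-.37,.066) for u,v in((495,313),(577,327),(550,465),(469,448))]
q=np.array(q); print(q.round(4), q.mean(0))
e=(q[0]+q[1]-q[2]-q[3]); f=(q[0]+q[3]-q[1]-q[2]); print(np.degrees([np.arctan2(e[1],e[0]),np.arctan2(-f[0],f[1])]),np.linalg.norm(e)/2,np.linalg.norm(f)/2)
print('post top',ray('top0',525/3.75+199.63,380/3.75+109.63,.130))
for n in('top0','scene0'):
    C=cloud(n); m=(C[...,2]>.100)&(C[...,2]<.118)&(C[...,0]>.5)&(C[...,0]<.7)&(C[...,1]>.14)&(C[...,1]<.3)
    P=C[m]; print(n,len(P),P.min(0),P.max(0),cv2.minAreaRect((P[:,:2]*1000).astype(np.float32)),cv2.minEnclosingCircle((P[:,:2]*1000).astype(np.float32)))
E
```

```text
[[ 0.5385 -0.0206  0.066 ]
 [ 0.5293 -0.0709  0.066 ]
 [ 0.445  -0.0529  0.066 ]
 [ 0.4558 -0.0037  0.066 ]] [ 0.49215375 -0.03706045  0.066     ]
[-11.8070592  -11.31896031] 0.08529000137091858 0.05072789596072021
post top [ 0.49256629 -0.03462435  0.13      ]
top0 343 [0.55935049 0.16446768 0.10008263] [0.69963419 0.25696028 0.11795353] ((626.2159423828125, 194.97463989257812), (83.63351440429688, 150.22608947753906), 52.2391242980957) ((630.70361328125, 199.54620361328125), 76.18597412109375)
scene0 572 [0.55795703 0.16511279 0.10000203] [0.69886225 0.25706706 0.11745323] ((626.1380004882812, 197.03428649902344), (82.67979431152344, 147.47055053710938), 55.02886199951172) ((628.1077270507812, 200.26165771484375), 74.66478729248047)
```

>>> carry_out(
  rows=[
    {"x":-0.1,"y":-0.1,"fingers":-0.2},
    {"x":-0.116,"y":-0.116,"fingers":-0.2},
    {"x":-0.116,"y":-0.116,"fingers":-0.2},
    {"x":-0.116,"y":-0.116,"fingers":-0.2},
    {"x":-0.116,"y":-0.116,"fingers":-0.2},
  ],
  newtons=30,
)

```text
validation failed for argument at $.ro...
```

>>> carry_out(
  rows=[
    {"x":-0.116,"y":-0.116,"fingers":-0.2},
    {"x":-0.116,"y":-0.116,"fingers":-0.2},
    {"x":-0.116,"y":-0.116,"fingers":-0.2},
    {"x":-0.116,"y":-0.116,"fingers":-0.2},
    {"x":-0.116,"y":-0.116,"fingers":-0.2},
  ],
)

```text
validation failed for argument at $.ro...
```

>>> carry_out(
  rows=[
    {"x":-0.116,"y":-0.116,"fingers":-0.2},
    {"az":0.0213,"fingers":-0.2},
    {"az":0.0213,"fingers":-0.2},
    {"az":0.0213,"fingers":-0.2},
    {"az":0.0213,"fingers":-0.2},
  ],
)

```text
validation failed for argument at $.ro...
```

```bash
python3 - <<'E'
from h import *
s=read_state(); print(s['clock'],s['position'],s['tcp_rot'].round(3),s['q'].round(1),s['grip_width'])
snap('wrist','w0')
E
```

```text
0.1 [ 0.21412241 -0.61317794  0.23028356] [[ 0.33  -0.944 -0.   ]
 [-0.944 -0.33   0.002]
 [-0.002 -0.    -1.   ]] [-80.7  14.1  89.3   0.   76.7 -10. ] 0.08529493457438704
```

>>> carry_out(
  rows=[
    {"x":-0.1,"y":-0.1,"z":0,"ax":0,"ay":0,"az":0,"fingers":-0.2},
  ],
  newtons=30,
)

```text
clock: 0.25
position: [0.2309, -0.5775, 0.2306]
tcp_rot: [[0.326, -0.945, -0.001], [-0.945, -0.326, -0.001], [0.0, 0.001, -1.0]]
wrist_force: [1.2, 0.9, 0.7]
grip_width: 0.0735
```

All keys are needed in each row, so I'll continue with full rows.

>>> carry_out(
  rows=[
    {"x":-0.115,"y":-0.115,"z":0,"ax":0,"ay":0,"az":0,"fingers":-0.2},
    {"x":-0.115,"y":-0.115,"z":0,"ax":0,"ay":0,"az":0,"fingers":-0.2},
    {"x":-0.115,"y":-0.115,"z":0,"ax":0,"ay":0,"az":0,"fingers":-0.2},
    {"x":-0.115,"y":-0.115,"z":0,"ax":0,"ay":0,"az":0,"fingers":-0.2},
    {"x":-0.115,"y":-0.115,"z":0,"ax":0,"ay":0,"az":0,"fingers":-0.2},
  ],
)

```text
clock: 0.75
position: [0.339, -0.3538, 0.231]
tcp_rot: [[0.329, -0.944, 0.0], [-0.944, -0.329, 0.0], [-0.0, -0.0, -1.0]]
wrist_force: [0.5, 0.1, -0.2]
grip_width: 0.0512
```

>>> carry_out(
  rows=[
    {"x":-0.115,"y":-0.115,"z":0,"ax":0,"ay":0,"az":0,"fingers":-0.2},
    {"x":-0.115,"y":-0.115,"z":0,"ax":0,"ay":0,"az":0,"fingers":-0.2},
    {"x":-0.115,"y":-0.115,"z":0,"ax":0,"ay":0,"az":0,"fingers":-0.2},
    {"x":-0.115,"y":-0.115,"z":0,"ax":0,"ay":0,"az":0,"fingers":-0.2},
    {"x":-0.115,"y":-0.115,"z":0,"ax":0,"ay":0,"az":0,"fingers":-0.2},
  ],
)

```text
clock: 1.25
position: [0.445, -0.1341, 0.2313]
tcp_rot: [[0.329, -0.944, 0.0], [-0.944, -0.329, -0.0], [0.0, -0.0, -1.0]]
wrist_force: [0.2, -1.9, 1.1]
grip_width: 0.0512
```

>>> carry_out(
  rows=[
    {"x":-0.115,"y":-0.115,"z":0,"ax":0,"ay":0,"az":0,"fingers":-0.2},
    {"x":0,"y":0,"z":0,"ax":0,"ay":0,"az":0.0213,"fingers":-0.2},
    {"x":0,"y":0,"z":0,"ax":0,"ay":0,"az":0.0213,"fingers":-0.2},
    {"x":0,"y":0,"z":0,"ax":0,"ay":0,"az":0.0213,"fingers":-0.2},
    {"x":0,"y":0,"z":0,"ax":0,"ay":0,"az":0.0213,"fingers":-0.2},
  ],
)

```text
clock: 1.75
position: [0.4657, -0.0918, 0.231]
tcp_rot: [[-0.203, -0.979, -0.001], [-0.979, 0.203, 0.0], [-0.0, 0.001, -1.0]]
wrist_force: [-0.1, -0.1, -1.1]
grip_width: 0.0512
```

```bash
python3 - <<'E'
from h import *
s=read_state(); print(s['clock'],s['position'],s['tcp_rot'].round(3),s['q'].round(1),s['grip_width'])
snap('wrist','w0')
E
```

```text
1.75 [ 0.46572739 -0.09176473  0.23097886] [[-0.203 -0.979 -0.001]
 [-0.979  0.203  0.   ]
 [-0.     0.001 -1.   ]] [-24.9 -10.3 114.2  -0.   76.1  76.8] 0.051211557832368
```

View pics/w0.png

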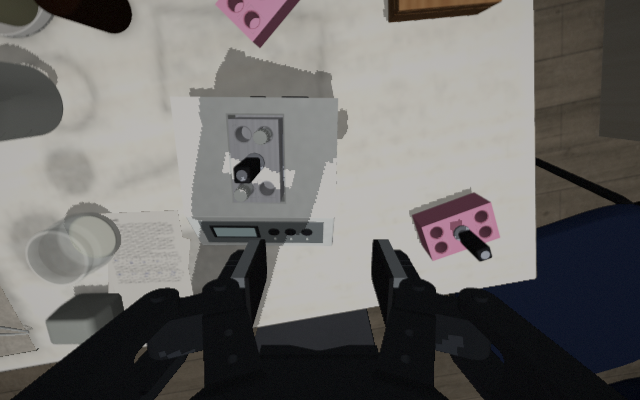

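The wrist view shows the block at (253,158), the post top at (241,175), and the vial caps at about (262,135) and (243,193). The tool is square to the heater.

```bash
python3 - <<'E'
from h import *
for n,u,v,z in(('v1',243,193,.1),('v2',262,135,.1),('post',241,175,.13)): print(n,ray('w0',u,v,z).round(4))
C=cloud('w0'); 
for n,lo,hi,x0 in (('caps',.093,.106,0),('post',.122,.136,0)):
    m=(abs(C[...,0]-.492)<.05)&(abs(C[...,1]+.036)<.035)&(C[...,2]>lo)&(C[...,2]<hi)
    k,l,st,ce=cv2.connectedComponentsWithStats(m.astype(np.uint8))
    for i in range(1,k):
        if st[i,4]>15: P=C[l==i]; print(n,st[i],ce[i],P.mean(0).round(4),(P[:,:2].max(0)+P[:,:2].min(0))/2)
m=(abs(C[...,0]-.492)<.06)&(abs(C[...,1]+.036)<.045)&(C[...,2]>.0735)&(C[...,2]<.079)
P=C[m]; print(len(P),cv2.minAreaRect((P[:,:2]*1000).astype(np.float32)))
p=cv2.imread('pics/w0.png')[85:245,160:350]; cv2.imwrite('pics/w0c.png',cv2.resize(p,None,fx=3.7,fy=3.7,interpolation=cv2.INTER_CUBIC))
E
```

```text
v1 [ 0.473  -0.0234  0.1   ]
v2 [ 0.5196 -0.0532  0.1   ]
post [ 0.4947 -0.035   0.13  ]
caps [253 129  16  16 193] [260.13989637 136.8238342 ] [ 0.5184 -0.0513  0.1   ] [ 0.51824371 -0.05090705]
caps [242 158  18  18  80] [253.425 162.725] [ 0.4977 -0.0397  0.0996] [ 0.49510478 -0.03707229]
caps [234 187  16  15 184] [241.06521739 194.        ] [ 0.4723 -0.0214  0.0996] [ 0.4715261  -0.02066935]
post [233 164  20  20 342] [242.76608187 173.47368421] [ 0.4956 -0.0367  0.13  ] [ 0.49501822 -0.03580914]
2559 ((494.5821533203125, -35.18303298950195), (46.575965881347656, 80.6572494506836), 77.94298553466797)
```

View pics/w0c.png

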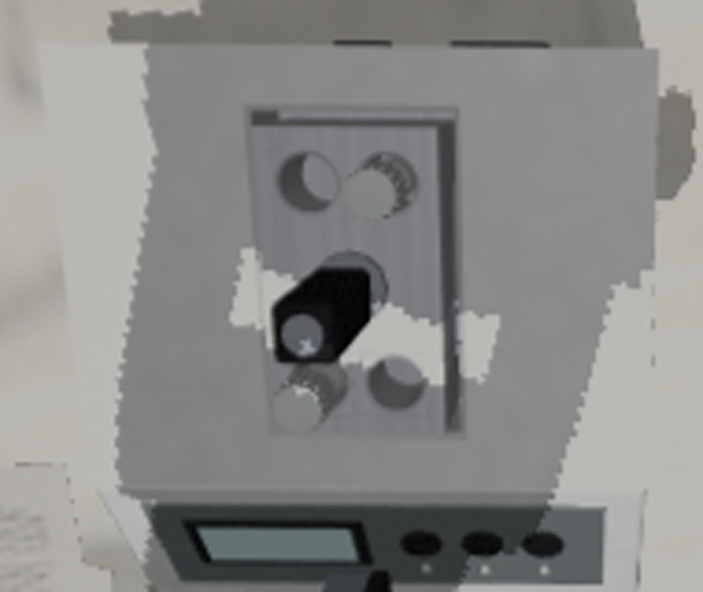

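>>> carry_out(
  rows=[
    {"x":-0.1175,"y":0.014,"z":0,"ax":0,"ay":0,"az":0,"fingers":-0.2},
    {"x":-0.1175,"y":0.014,"z":0,"ax":0,"ay":0,"az":0,"fingers":-0.2},
    {"x":0,"y":0,"z":0.14,"ax":0,"ay":0,"az":0,"fingers":-0.2},
    {"x":0,"y":0,"z":0.14,"ax":0,"ay":0,"az":0,"fingers":-0.2},
    {"x":0,"y":0,"z":0.1,"ax":0,"ay":0,"az":0,"fingers":-0.2},
  ],
)

```text
clock: 2.3
position: [0.4703, -0.0206, 0.1148]
tcp_rot: [[-0.195, -0.981, -0.002], [-0.981, 0.195, 0.001], [-0.0, 0.002, -1.0]]
wrist_force: [0.3, 0.1, 0.7]
grip_width: 0.0512
```

>>> carry_out(
  rows=[
    {"x":0,"y":0,"z":0,"ax":0,"ay":0,"az":0,"fingers":-0.2},
  ],
)

```text
clock: 2.4
position: [0.4679, -0.0202, 0.1128]
tcp_rot: [[-0.196, -0.98, -0.01], [-0.981, 0.196, 0.003], [-0.001, 0.01, -1.0]]
wrist_force: [-0.6, 0.1, 0.1]
grip_width: 0.051
```

```bash
python3 - <<'E'
from h import *
snap('wrist','w1')
E
```

```text
(no output)
```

View pics/w1.png

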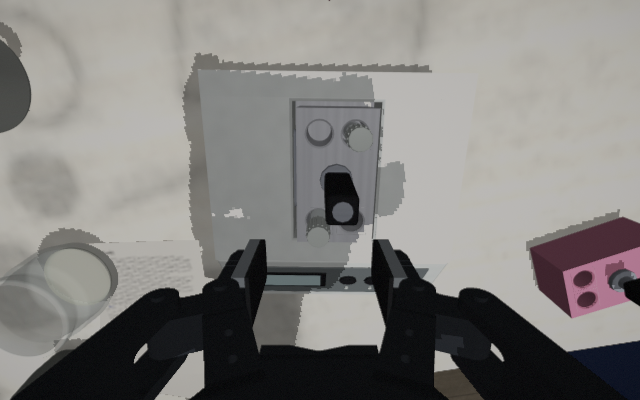

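The vial sits between the fingers at column 318, and the post at (343,210) is clear of them. The arm is still about 4 mm off the commanded pose, so I'll let it settle.

>>> carry_out(
  rows=[
    {"x":0,"y":0,"z":0,"ax":0,"ay":0,"az":0,"fingers":-0.2},
    {"x":0,"y":0,"z":0,"ax":0,"ay":0,"az":0,"fingers":-0.2},
  ],
)

```text
clock: 2.65
position: [0.4733, -0.0219, 0.1196]
tcp_rot: [[-0.198, -0.98, 0.004], [-0.98, 0.198, -0.001], [0.0, -0.004, -1.0]]
wrist_force: [-1.0, 0.2, 0.2]
grip_width: 0.0511
```

```bash
python3 - <<'E'
from h import *
C=cloud('w1')
for n,lo,hi in (('caps',.093,.106),('post',.122,.136)):
    m=(abs(C[...,0]-.492)<.05)&(abs(C[...,1]+.036)<.035)&(C[...,2]>lo)&(C[...,2]<hi)
    k,l,st,ce=cv2.connectedComponentsWithStats(m.astype(np.uint8))
    for i in range(1,k):
        if st[i,4]>40: P=C[l==i]; print(n,ce[i],P.mean(0).round(4),(P[:,:2].max(0)+P[:,:2].min(0))/2)
s=read_state(); print(s['q'].round(1),s['qd'].round(1),s['position'])
E
```

```text
caps [359.17368421 138.39824561] [ 0.5186 -0.0503  0.1001] [ 0.51817677 -0.05059387]
caps [336.16315789 178.52631579] [ 0.5009 -0.0357  0.0995] [ 0.49729675 -0.03531177]
caps [317.68244576 233.96252465] [ 0.4728 -0.0206  0.0995] [ 0.47176003 -0.02032364]
post [341.40262009 207.00174672] [ 0.4963 -0.0355  0.1301] [ 0.49505818 -0.03539109]
post [384.60952381 258.55396825] [ 0.4685 -0.05    0.1295] [ 0.46407338 -0.05170297]
[-16.4  -2.2 119.5  -0.   62.5  85. ] [ 0.  -0.1  0.2  0.  -0.1  0.2] [ 0.4732728  -0.02192414  0.11962914]
```

>>> carry_out(
  rows=[
    {"x":-0.003,"y":0.005,"z":0.05,"ax":0,"ay":0,"az":0,"fingers":-0.2},
    {"x":0,"y":0,"z":0.045,"ax":0,"ay":0,"az":0,"fingers":-0.2},
    {"x":0,"y":0,"z":0.032,"ax":0,"ay":0,"az":0,"fingers":-0.2},
    {"x":0,"y":0,"z":0,"ax":0,"ay":0,"az":0,"fingers":-0.2},
    {"x":0,"y":0,"z":0,"ax":0,"ay":0,"az":0,"fingers":-0.2},
  ],
)

```text
clock: 3.15
position: [0.4705, -0.0203, 0.0793]
tcp_rot: [[-0.198, -0.98, -0.0], [-0.98, 0.198, 0.0], [-0.0, 0.0, -1.0]]
wrist_force: [1.0, -0.7, 0.4]
grip_width: 0.051
```

>>> carry_out(
  rows=[
    {"x":0,"y":0,"z":0,"ax":0,"ay":0,"az":0,"fingers":0.3},
    {"x":0,"y":0,"z":0,"ax":0,"ay":0,"az":0,"fingers":1},
    {"x":0,"y":0,"z":0,"ax":0,"ay":0,"az":0,"fingers":1},
    {"x":0,"y":0,"z":0,"ax":0,"ay":0,"az":0,"fingers":1},
    {"x":0,"y":0,"z":0,"ax":0,"ay":0,"az":0,"fingers":1},
  ],
  newtons=25,
)

```text
clock: 3.65
position: [0.4708, -0.0203, 0.0797]
tcp_rot: [[-0.198, -0.98, 0.001], [-0.98, 0.198, -0.0], [0.0, -0.001, -1.0]]
wrist_force: [-0.4, -0.4, 3.2]
grip_width: 0.0113
```

>>> carry_out(
  rows=[
    {"x":0,"y":0,"z":0,"ax":0,"ay":0,"az":0,"fingers":1},
    {"x":0,"y":0,"z":0,"ax":0,"ay":0,"az":0,"fingers":1},
  ],
)

```text
clock: 3.85
position: [0.4708, -0.0203, 0.0797]
tcp_rot: [[-0.198, -0.98, 0.001], [-0.98, 0.198, -0.0], [0.0, -0.001, -1.0]]
wrist_force: [-1.3, 0.8, 4.8]
grip_width: 0.011
```

>>> carry_out(
  rows=[
    {"x":0,"y":0,"z":-0.05,"ax":0,"ay":0,"az":0,"fingers":1},
    {"x":0,"y":0,"z":-0.08,"ax":0,"ay":0,"az":0,"fingers":1},
    {"x":0,"y":0,"z":-0.1,"ax":0,"ay":0,"az":0,"fingers":1},
    {"x":0,"y":0,"z":-0.1,"ax":0,"ay":0,"az":0,"fingers":1},
    {"x":0,"y":0,"z":0,"ax":0,"ay":0,"az":0,"fingers":1},
  ],
)

```text
clock: 4.35
position: [0.4728, -0.0208, 0.1823]
tcp_rot: [[-0.198, -0.98, 0.008], [-0.98, 0.198, -0.002], [0.001, -0.008, -1.0]]
wrist_force: [1.1, -0.4, 0.3]
grip_width: 0.0107
```

```bash
python3 - <<'E'
from h import *
for n in('top0','scene0'):
    C=cloud(n); b=(C[...,0]>.54)&(C[...,0]<.655)&(C[...,1]>.15)&(C[...,1]<.27)
    for lo,hi in((.106,.118),(.02,.106)):
        P=C[b&(C[...,2]>lo)&(C[...,2]<hi)]
        # circle fit (least squares)
        A=np.c_[2*P[:,:2],np.ones(len(P))]; s=np.linalg.lstsq(A,(P[:,:2]**2).sum(1),rcond=None)[0]
        print(n,lo,len(P),P.min(0).round(3),P.max(0).round(3),s[:2].round(4),np.sqrt(s[2]+s[0]**2+s[1]**2).round(4))
    P=C[b&(C[...,2]>-.003)&(C[...,2]<.008)]
    if n=='top0':
        m=(b&(C[...,2]<.008)).astype(np.uint8); C2=C[165:175,225:235]; print(C2[...,2].min(),C2[...,2].max())
s=read_state(); print(s['position'],s['grip_width'],s['q'].round(1))
E
```

```text
top0 0.106 249 [0.559 0.165 0.106] [0.643 0.257 0.115] [0.6001 0.2129] 0.0413
top0 0.02 656 [0.56  0.172 0.02 ] [0.639 0.254 0.106] [0.5999 0.2141] 0.0385
-0.0031705754404107015 0.0058122043161199935
scene0 0.106 273 [0.558 0.165 0.106] [0.644 0.257 0.114] [0.6005 0.2127] 0.0409
scene0 0.02 1818 [0.558 0.172 0.02 ] [0.643 0.255 0.106] [0.601  0.2145] 0.0391
[ 0.4727743  -0.0208313   0.18226218] 0.01071180208697299 [-16.3  -7.7 117.3   0.   70.   85.1]
```

>>> carry_out(
  rows=[
    {"x":-0.1,"y":-0.031,"z":0,"ax":0,"ay":0,"az":0,"fingers":1},
    {"x":-0.142,"y":-0.0437,"z":0,"ax":0,"ay":0,"az":0,"fingers":1},
    {"x":-0.142,"y":-0.0437,"z":0,"ax":0,"ay":0,"az":0,"fingers":1},
    {"x":-0.142,"y":-0.0437,"z":0,"ax":0,"ay":0,"az":0,"fingers":1},
    {"x":-0.142,"y":-0.0437,"z":0,"ax":0,"ay":0,"az":0,"fingers":1},
  ],
)

```text
clock: 4.85
position: [0.5704, 0.1656, 0.1765]
tcp_rot: [[-0.198, -0.98, -0.002], [-0.98, 0.198, -0.0], [0.001, 0.002, -1.0]]
wrist_force: [0.1, -1.1, 0.7]
grip_width: 0.0114
```

>>> carry_out(
  rows=[
    {"x":-0.142,"y":-0.0437,"z":0,"ax":0,"ay":0,"az":0,"fingers":1},
    {"x":-0.042,"y":-0.013,"z":0,"ax":0,"ay":0,"az":0,"fingers":1},
    {"x":0,"y":0,"z":0,"ax":0,"ay":0,"az":0,"fingers":1},
    {"x":0,"y":0,"z":0,"ax":0,"ay":0,"az":0,"fingers":1},
  ],
)

```text
clock: 5.25
position: [0.5973, 0.2139, 0.177]
tcp_rot: [[-0.198, -0.98, -0.002], [-0.98, 0.198, -0.001], [0.001, 0.002, -1.0]]
wrist_force: [0.3, -0.4, -1.2]
grip_width: 0.0111
```

>>> carry_out(
  rows=[
    {"x":0,"y":-0.01,"z":0.07,"ax":0,"ay":0,"az":0,"fingers":1},
    {"x":0,"y":0,"z":0.07,"ax":0,"ay":0,"az":0,"fingers":1},
    {"x":0,"y":0,"z":0.04,"ax":0,"ay":0,"az":0,"fingers":1},
    {"x":0,"y":0,"z":0,"ax":0,"ay":0,"az":0,"fingers":1},
    {"x":0,"y":0,"z":0,"ax":0,"ay":0,"az":0,"fingers":1},
  ],
)

```text
clock: 5.75
position: [0.6012, 0.2135, 0.1247]
tcp_rot: [[-0.199, -0.98, 0.0], [-0.98, 0.199, -0.0], [-0.0, -0.0, -1.0]]
wrist_force: [0.6, -0.3, 0.3]
grip_width: 0.0112
```

>>> carry_out(
  rows=[
    {"x":0,"y":0,"z":0,"ax":0,"ay":0,"az":0,"fingers":0.3},
    {"x":0,"y":0,"z":0,"ax":0,"ay":0,"az":0,"fingers":0.3},
    {"x":0,"y":0,"z":0,"ax":0,"ay":0,"az":0,"fingers":0.3},
    {"x":0,"y":0,"z":0,"ax":0,"ay":0,"az":0,"fingers":0.3},
  ],
)

```text
clock: 6.15
position: [0.6013, 0.2142, 0.1247]
tcp_rot: [[-0.198, -0.98, 0.001], [-0.98, 0.198, 0.0], [-0.0, -0.001, -1.0]]
wrist_force: [-0.2, -0.3, 0.0]
grip_width: 0.0301
```

>>> carry_out(
  rows=[
    {"x":0,"y":0,"z":-0.09,"ax":0,"ay":0,"az":0,"fingers":-0.2},
    {"x":0,"y":0,"z":-0.09,"ax":0,"ay":0,"az":0,"fingers":-0.2},
    {"x":0,"y":0,"z":0,"ax":0,"ay":0,"az":0,"fingers":-0.2},
  ],
)

```text
clock: 6.45
position: [0.6038, 0.2147, 0.1832]
tcp_rot: [[-0.198, -0.98, 0.009], [-0.98, 0.198, 0.001], [-0.003, -0.008, -1.0]]
wrist_force: [-0.5, 0.9, 0.2]
grip_width: 0.0512
```

>>> carry_out(
  rows=[
    {"x":0.1,"y":0.0104,"z":0,"ax":0,"ay":0,"az":0,"fingers":-0.2},
    {"x":0.16,"y":0.0167,"z":0,"ax":0,"ay":0,"az":0,"fingers":-0.2},
    {"x":0.16,"y":0.0167,"z":0,"ax":0,"ay":0,"az":0,"fingers":-0.2},
    {"x":0.16,"y":0.0167,"z":0,"ax":0,"ay":0,"az":0,"fingers":-0.2},
    {"x":0.16,"y":0.0167,"z":0,"ax":0,"ay":0,"az":0,"fingers":-0.2},
  ],
)

```text
clock: 6.95
position: [0.5332, -0.0003, 0.1774]
tcp_rot: [[-0.198, -0.98, -0.001], [-0.98, 0.198, 0.0], [0.0, 0.001, -1.0]]
wrist_force: [0.7, -0.9, -0.2]
grip_width: 0.0513
```

>>> carry_out(
  rows=[
    {"x":0.13,"y":0.0135,"z":0,"ax":0,"ay":0,"az":0,"fingers":-0.2},
    {"x":0.05,"y":0.0052,"z":0,"ax":0,"ay":0,"az":0,"fingers":-0.2},
    {"x":0,"y":0,"z":0.1,"ax":0,"ay":0,"az":0,"fingers":-0.2},
    {"x":0,"y":0,"z":0.07,"ax":0,"ay":0,"az":0,"fingers":-0.2},
    {"x":0,"y":0,"z":0,"ax":0,"ay":0,"az":0,"fingers":-0.2},
  ],
)

```text
clock: 7.45
position: [0.5157, -0.0495, 0.1236]
tcp_rot: [[-0.198, -0.98, -0.007], [-0.98, 0.198, 0.003], [-0.001, 0.007, -1.0]]
wrist_force: [-0.9, 1.4, -0.1]
grip_width: 0.0513
```

>>> carry_out(
  rows=[
    {"x":0,"y":0,"z":0,"ax":0,"ay":0,"az":0,"fingers":-0.2},
    {"x":0,"y":0,"z":0,"ax":0,"ay":0,"az":0,"fingers":-0.2},
  ],
)

```text
clock: 7.65
position: [0.5193, -0.0505, 0.1285]
tcp_rot: [[-0.197, -0.98, 0.002], [-0.98, 0.197, -0.001], [0.0, -0.002, -1.0]]
wrist_force: [0.7, -0.3, -0.7]
grip_width: 0.0514
```

```bash
python3 - <<'E'
from h import *
s=read_state(); print(s['position'])
snap('wrist','w2');snap('top','top1')
C=cloud('w2')
for n,lo,hi in (('caps',.093,.106),('post',.122,.136)):
    m=(abs(C[...,0]-.492)<.05)&(abs(C[...,1]+.036)<.035)&(C[...,2]>lo)&(C[...,2]<hi)
    k,l,st,ce=cv2.connectedComponentsWithStats(m.astype(np.uint8))
    for i in range(1,k):
        if st[i,4]>40: P=C[l==i]; print(n,ce[i],P.mean(0).round(4),(P[:,:2].max(0)+P[:,:2].min(0))/2)
a=cv2.imread('pics/w2.png'); b=cv2.resize(cv2.imread('pics/top1.png')[120:220,180:340],(640,400),interpolation=cv2.INTER_CUBIC)
cv2.imwrite('pics/w2b.png',cv2.resize(np.vstack([a,b]),(480,600)))
E
```

```text
[ 0.51925124 -0.05053998  0.12848784]
caps [319.37469586 230.74209246] [ 0.5194 -0.0509  0.0996] [ 0.51847865 -0.05064777]
caps [303.29761905 262.59920635] [ 0.501  -0.0373  0.0998] [ 0.4957856  -0.03651416]
post [300.13358302 297.6454432 ] [ 0.4971 -0.0362  0.1296] [ 0.49527258 -0.03551799]
```

View pics/w2b.png

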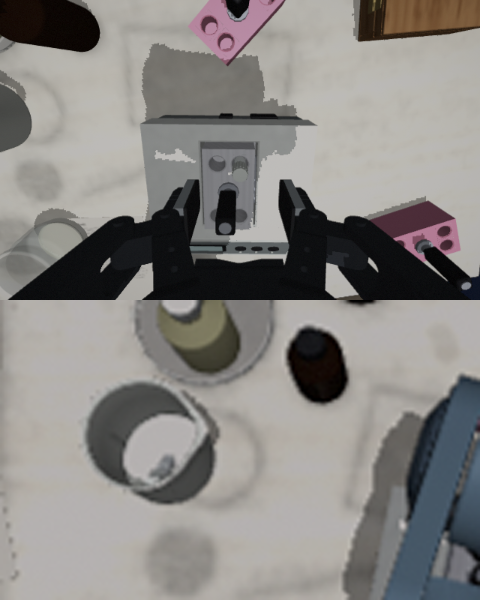

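Vial 1 lies in the beaker, upright, near (165,465) in the lower half. Vial 2 sits between the fingers at column 240 in the upper half.

>>> carry_out(
  rows=[
    {"x":0,"y":0.002,"z":0.06,"ax":0,"ay":0,"az":0,"fingers":-0.2},
    {"x":0,"y":0,"z":0.06,"ax":0,"ay":0,"az":0,"fingers":-0.2},
    {"x":0,"y":0,"z":0.04,"ax":0,"ay":0,"az":0,"fingers":-0.2},
    {"x":0,"y":0,"z":0,"ax":0,"ay":0,"az":0,"fingers":-0.2},
    {"x":0,"y":0,"z":0,"ax":0,"ay":0,"az":0,"fingers":-0.2},
  ],
)

```text
clock: 8.25
position: [0.5181, -0.0506, 0.0798]
tcp_rot: [[-0.198, -0.98, 0.001], [-0.98, 0.198, -0.0], [0.0, -0.001, -1.0]]
wrist_force: [0.1, 0.1, 1.3]
grip_width: 0.0512
```

>>> carry_out(
  rows=[
    {"x":0,"y":0,"z":0,"ax":0,"ay":0,"az":0,"fingers":0.3},
    {"x":0,"y":0,"z":0,"ax":0,"ay":0,"az":0,"fingers":1},
    {"x":0,"y":0,"z":0,"ax":0,"ay":0,"az":0,"fingers":1},
    {"x":0,"y":0,"z":0,"ax":0,"ay":0,"az":0,"fingers":1},
    {"x":0,"y":0,"z":0,"ax":0,"ay":0,"az":0,"fingers":1},
  ],
)

```text
clock: 8.75
position: [0.5182, -0.0508, 0.08]
tcp_rot: [[-0.198, -0.98, 0.001], [-0.98, 0.198, -0.0], [0.0, -0.001, -1.0]]
wrist_force: [-0.2, 0.4, 4.6]
grip_width: 0.0114
```

>>> carry_out(
  rows=[
    {"x":0,"y":0,"z":0,"ax":0,"ay":0,"az":0,"fingers":1},
    {"x":0,"y":0,"z":0,"ax":0,"ay":0,"az":0,"fingers":1},
  ],
)

```text
clock: 8.95
position: [0.5183, -0.0508, 0.0799]
tcp_rot: [[-0.198, -0.98, 0.001], [-0.98, 0.198, -0.0], [0.0, -0.001, -1.0]]
wrist_force: [0.2, 0.5, 6.6]
grip_width: 0.0111
```

>>> carry_out(
  rows=[
    {"x":0,"y":0,"z":-0.05,"ax":0,"ay":0,"az":0,"fingers":1},
    {"x":0,"y":0,"z":-0.08,"ax":0,"ay":0,"az":0,"fingers":1},
    {"x":0,"y":0,"z":-0.1,"ax":0,"ay":0,"az":0,"fingers":1},
    {"x":0,"y":0,"z":-0.1,"ax":0,"ay":0,"az":0,"fingers":1},
    {"x":0,"y":0,"z":0,"ax":0,"ay":0,"az":0,"fingers":1},
  ],
)

```text
clock: 9.45
position: [0.5201, -0.0513, 0.1824]
tcp_rot: [[-0.198, -0.98, 0.008], [-0.98, 0.198, -0.002], [0.001, -0.008, -1.0]]
wrist_force: [1.7, -0.4, 0.8]
grip_width: 0.0112
```

>>> carry_out(
  rows=[
    {"x":-0.1,"y":-0.0102,"z":0,"ax":0,"ay":0,"az":0,"fingers":1},
    {"x":-0.15,"y":-0.0155,"z":0,"ax":0,"ay":0,"az":0,"fingers":1},
    {"x":-0.15,"y":-0.0155,"z":0,"ax":0,"ay":0,"az":0,"fingers":1},
    {"x":-0.15,"y":-0.0155,"z":0,"ax":0,"ay":0,"az":0,"fingers":1},
    {"x":-0.15,"y":-0.0155,"z":0,"ax":0,"ay":0,"az":0,"fingers":1},
  ],
)

```text
clock: 9.95
position: [0.58, 0.1527, 0.1767]
tcp_rot: [[-0.198, -0.98, -0.002], [-0.98, 0.198, -0.0], [0.001, 0.002, -1.0]]
wrist_force: [0.6, -0.1, 0.1]
grip_width: 0.0115
```

>>> carry_out(
  rows=[
    {"x":-0.15,"y":-0.0155,"z":0,"ax":0,"ay":0,"az":0,"fingers":1},
    {"x":-0.07,"y":-0.007,"z":0,"ax":0,"ay":0,"az":0,"fingers":1},
    {"x":0,"y":0,"z":0,"ax":0,"ay":0,"az":0,"fingers":1},
    {"x":0,"y":0,"z":0,"ax":0,"ay":0,"az":0,"fingers":1},
  ],
)

```text
clock: 10.35
position: [0.5993, 0.2142, 0.1766]
tcp_rot: [[-0.197, -0.98, -0.002], [-0.98, 0.197, -0.001], [0.001, 0.002, -1.0]]
wrist_force: [0.3, 0.6, 0.7]
grip_width: 0.0112
```

>>> carry_out(
  rows=[
    {"x":0,"y":-0.004,"z":0.07,"ax":0,"ay":0,"az":0,"fingers":1},
    {"x":0,"y":0,"z":0.07,"ax":0,"ay":0,"az":0,"fingers":1},
    {"x":0,"y":0,"z":0.04,"ax":0,"ay":0,"az":0,"fingers":1},
    {"x":0,"y":0,"z":0,"ax":0,"ay":0,"az":0,"fingers":1},
    {"x":0,"y":0,"z":0,"ax":0,"ay":0,"az":0,"fingers":1},
  ],
)

```text
clock: 10.85
position: [0.6015, 0.2135, 0.1245]
tcp_rot: [[-0.199, -0.98, 0.0], [-0.98, 0.199, -0.0], [0.0, -0.0, -1.0]]
wrist_force: [0.1, 0.7, -0.2]
grip_width: 0.0111
```

>>> carry_out(
  rows=[
    {"x":0,"y":0,"z":0,"ax":0,"ay":0,"az":0,"fingers":0.3},
    {"x":0,"y":0,"z":0,"ax":0,"ay":0,"az":0,"fingers":0.3},
    {"x":0,"y":0,"z":0,"ax":0,"ay":0,"az":0,"fingers":0.3},
    {"x":0,"y":0,"z":0,"ax":0,"ay":0,"az":0,"fingers":0.3},
  ],
)

```text
clock: 11.25
position: [0.6016, 0.2142, 0.1247]
tcp_rot: [[-0.198, -0.98, 0.001], [-0.98, 0.198, 0.0], [-0.0, -0.001, -1.0]]
wrist_force: [0.6, 0.3, 0.2]
grip_width: 0.0303
```

>>> carry_out(
  rows=[
    {"x":0,"y":0,"z":-0.09,"ax":0,"ay":0,"az":0,"fingers":-0.2},
    {"x":0,"y":0,"z":-0.09,"ax":0,"ay":0,"az":0,"fingers":-0.2},
    {"x":0,"y":0,"z":-0.06,"ax":0,"ay":0,"az":0,"fingers":-0.2},
    {"x":0,"y":0,"z":0,"ax":0,"ay":0,"az":0,"fingers":-0.2},
  ],
)

```text
clock: 11.65
position: [0.6033, 0.2145, 0.2]
tcp_rot: [[-0.198, -0.98, 0.007], [-0.98, 0.198, 0.001], [-0.002, -0.006, -1.0]]
wrist_force: [-0.1, -0.4, -0.1]
grip_width: 0.0515
```

>>> carry_out(
  rows=[
    {"x":0.1,"y":0.0205,"z":0,"ax":0,"ay":0,"az":0,"fingers":-0.2},
    {"x":0.15,"y":0.031,"z":0,"ax":0,"ay":0,"az":0,"fingers":-0.2},
    {"x":0.15,"y":0.031,"z":0,"ax":0,"ay":0,"az":0,"fingers":-0.2},
    {"x":0.15,"y":0.031,"z":0,"ax":0,"ay":0,"az":0,"fingers":-0.2},
    {"x":0.15,"y":0.031,"z":0,"ax":0,"ay":0,"az":0,"fingers":-0.2},
  ],
)

```text
clock: 12.15
position: [0.5156, 0.0157, 0.1947]
tcp_rot: [[-0.198, -0.98, -0.002], [-0.98, 0.198, 0.0], [0.0, 0.002, -1.0]]
wrist_force: [0.3, -1.3, -0.2]
grip_width: 0.0509
```

>>> carry_out(
  rows=[
    {"x":0.14,"y":0.028,"z":0,"ax":0,"ay":0,"az":0,"fingers":-0.2},
    {"x":0.046,"y":0.0095,"z":0,"ax":0,"ay":0,"az":0,"fingers":-0.2},
    {"x":0,"y":0,"z":0.1,"ax":0,"ay":0,"az":0,"fingers":-0.2},
    {"x":0,"y":0,"z":0,"ax":0,"ay":0,"az":0,"fingers":-0.2},
    {"x":0,"y":0,"z":0,"ax":0,"ay":0,"az":0,"fingers":-0.2},
  ],
)

```text
clock: 12.65
position: [0.4946, -0.035, 0.1653]
tcp_rot: [[-0.198, -0.98, -0.002], [-0.98, 0.198, 0.001], [-0.0, 0.003, -1.0]]
wrist_force: [-0.4, -0.1, 0.2]
grip_width: 0.0508
```

>>> carry_out(
  rows=[
    {"x":0,"y":0,"z":0,"ax":0,"ay":0,"az":0,"fingers":-0.2},
    {"x":0,"y":0,"z":0,"ax":0,"ay":0,"az":0,"fingers":-0.2},
  ],
)

```text
clock: 12.85
position: [0.4959, -0.0353, 0.1672]
tcp_rot: [[-0.197, -0.98, 0.002], [-0.98, 0.197, -0.0], [0.0, -0.002, -1.0]]
wrist_force: [-0.3, -0.4, -0.3]
grip_width: 0.0509
```

```bash
python3 - <<'E'
from h import *
s=read_state(); print(s['position'])
snap('wrist','w3');snap('top','top2')
C=cloud('w3')
for n,lo,hi in (('post',.122,.136),):
    m=(abs(C[...,0]-.492)<.05)&(abs(C[...,1]+.036)<.035)&(C[...,2]>lo)&(C[...,2]<hi)
    k,l,st,ce=cv2.connectedComponentsWithStats(m.astype(np.uint8))
    for i in range(1,k):
        if st[i,4]>40: P=C[l==i]; print(n,ce[i],P.mean(0).round(4),(P[:,:2].max(0)+P[:,:2].min(0))/2)
for f in('w2','w3'):
    C=cloud(f); m=(abs(C[...,0]-.492)<.06)&(abs(C[...,1]+.036)<.045)&(C[...,2]>.0735)&(C[...,2]<.079)
    P=C[m]; print(len(P),cv2.minAreaRect((P[:,:2]*1000).astype(np.float32)))
a=cv2.imread('pics/w3.png'); b=cv2.resize(cv2.imread('pics/top2.png')[120:220,180:340],(640,400),interpolation=cv2.INTER_CUBIC)
cv2.imwrite('pics/w3b.png',cv2.resize(np.vstack([a,b]),(480,600)))
E
```

```text
[ 0.49594685 -0.03526587  0.16722032]
post [319.50831793 224.85027726] [ 0.4964 -0.0358  0.13  ] [ 0.49494649 -0.0356946 ]
4510 ((494.88525390625, -35.449180603027344), (46.15330123901367, 80.79041290283203), 78.03245544433594)
4056 ((494.6053771972656, -35.36858367919922), (46.12202072143555, 80.72663116455078), 78.02993774414062)
```

View pics/w3b.png

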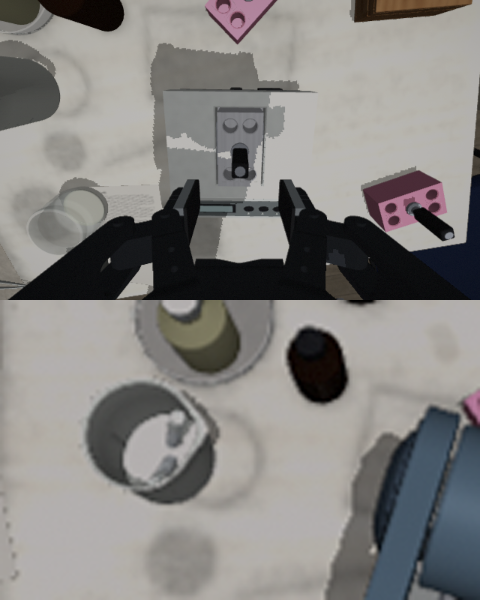

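Both vials now lie in the upright beaker, at (175,425) and (165,465) in the lower half. The post is centred between the fingers at column 240. Next I descend and grip it.

>>> carry_out(
  rows=[
    {"x":0,"y":0.003,"z":0.08,"ax":0,"ay":0,"az":0.0015,"fingers":-0.2},
    {"x":0,"y":0,"z":0.09,"ax":0,"ay":0,"az":0,"fingers":-0.2},
    {"x":0,"y":0,"z":0.06,"ax":0,"ay":0,"az":0,"fingers":-0.2},
    {"x":0,"y":0,"z":0.03,"ax":0,"ay":0,"az":0,"fingers":-0.2},
    {"x":0,"y":0,"z":0,"ax":0,"ay":0,"az":0,"fingers":-0.2},
  ],
)

```text
clock: 13.45
position: [0.4937, -0.0351, 0.0874]
tcp_rot: [[-0.207, -0.978, -0.002], [-0.978, 0.207, 0.001], [-0.0, 0.002, -1.0]]
wrist_force: [-0.2, 0.8, 0.9]
grip_width: 0.0514
```

>>> carry_out(
  rows=[
    {"x":0,"y":0,"z":0,"ax":0,"ay":0,"az":0,"fingers":0.2},
    {"x":0,"y":0,"z":0,"ax":0,"ay":0,"az":0,"fingers":0.5},
    {"x":0,"y":0,"z":0,"ax":0,"ay":0,"az":0,"fingers":1},
    {"x":0,"y":0,"z":0,"ax":0,"ay":0,"az":0,"fingers":1},
    {"x":0,"y":0,"z":0,"ax":0,"ay":0,"az":0,"fingers":1},
  ],
  newtons=50,
)

```text
clock: 13.95
position: [0.4952, -0.0358, 0.0895]
tcp_rot: [[-0.207, -0.978, 0.002], [-0.978, 0.207, -0.001], [0.0, -0.002, -1.0]]
wrist_force: [-1.1, -0.0, 6.4]
grip_width: 0.0131
```

>>> carry_out(
  rows=[
    {"x":0,"y":0,"z":0,"ax":0,"ay":0,"az":0,"fingers":1},
    {"x":0,"y":0,"z":0,"ax":0,"ay":0,"az":0,"fingers":1},
    {"x":0,"y":0,"z":0,"ax":0,"ay":0,"az":0,"fingers":1},
  ],
  newtons=100,
)

```text
clock: 14.25
position: [0.4952, -0.0358, 0.0896]
tcp_rot: [[-0.207, -0.978, 0.002], [-0.978, 0.207, -0.001], [0.0, -0.002, -1.0]]
wrist_force: [-0.8, 0.2, 6.2]
grip_width: 0.0124
```

```bash
cat > rock.py <<'E'
import numpy as np
# heater y,z plane (mm); TCP start; list of (target tilt, pivot y)
def plan(swings, tcp=np.array([0.,89.6]), th=0., step=.036):
    rise=0
    for t,py in swings:
        n=int(np.ceil(abs(t-th)/step)); d=(t-th)/n; P=np.array([py,51.])
        for i in range(n):
            c,s=np.cos(d),np.sin(d); new=P+np.array([[c,-s],[s,c]])@(tcp-P)
            dl=new-tcp
            # tool axes now: x=-(y axis of block), z=-(z axis of block)
            ex=-np.array([np.cos(th),np.sin(th)]); ez=-np.array([-np.sin(th),np.cos(th)])
            print('x %.4f z %.4f ay %.4f'%(dl@ex/300,dl@ez/300,-d/(2*np.pi)),end=' | ')
            tcp=new; th+=d
        b=tcp-89.6*0; base=tcp+53.6*np.array([np.sin(th),-np.cos(th)])
        print('\n th %.3f tcp %s block base y,z %s'%(th,tcp.round(2),base.round(2)))
plan([(.09,-22),(-.09,18),(.09,-18),(-.09,18),(.09,-18),(-.09,18),(0,-18)])
E
python3 rock.py
```

```text
x 0.0039 z -0.0021 ay -0.0048 | x 0.0039 z -0.0021 ay -0.0048 | x 0.0039 z -0.0021 ay -0.0048 | 
 th 0.090 tcp [-3.56 91.42] block base y,z [ 1.26 38.04]
x -0.0051 z -0.0020 ay 0.0057 | x -0.0051 z -0.0020 ay 0.0057 | x -0.0051 z -0.0020 ay 0.0057 | x -0.0051 z -0.0020 ay 0.0057 | x -0.0051 z -0.0020 ay 0.0057 | 
 th -0.090 tcp [ 4.03 94.63] block base y,z [-0.79 41.24]
x 0.0055 z -0.0021 ay -0.0057 | x 0.0055 z -0.0021 ay -0.0057 | x 0.0055 z -0.0021 ay -0.0057 | x 0.0055 z -0.0021 ay -0.0057 | x 0.0055 z -0.0021 ay -0.0057 | 
 th 0.090 tcp [-4.14 97.87] block base y,z [ 0.68 44.48]
x -0.0059 z -0.0020 ay 0.0057 | x -0.0059 z -0.0020 ay 0.0057 | x -0.0059 z -0.0020 ay 0.0057 | x -0.0059 z -0.0020 ay 0.0057 | x -0.0059 z -0.0020 ay 0.0057 | 
 th -0.090 tcp [  4.61 101.07] block base y,z [-0.21 47.69]
x 0.0063 z -0.0020 ay -0.0057 | x 0.0063 z -0.0020 ay -0.0057 | x 0.0063 z -0.0020 ay -0.0057 | x 0.0063 z -0.0020 ay -0.0057 | x 0.0063 z -0.0020 ay -0.0057 | 
 th 0.090 tcp [ -4.72 104.31] block base y,z [ 0.1  50.93]
x -0.0067 z -0.0020 ay 0.0057 | x -0.0067 z -0.0020 ay 0.0057 | x -0.0067 z -0.0020 ay 0.0057 | x -0.0067 z -0.0020 ay 0.0057 | x -0.0067 z -0.0020 ay 0.0057 | 
 th -0.090 tcp [  5.19 107.52] block base y,z [ 0.37 54.13]
x 0.0059 z -0.0017 ay -0.0048 | x 0.0059 z -0.0017 ay -0.0048 | x 0.0059 z -0.0017 ay -0.0048 | 
 th 0.000 tcp [2.0000e-02 1.0937e+02] block base y,z [2.000e-02 5.577e+01]
```

>>> carry_out(
  rows=[
    {"x":0.0039,"y":0,"z":-0.0021,"ax":0,"ay":-0.0048,"az":0,"fingers":1},
    {"x":0.0039,"y":0,"z":-0.0021,"ax":0,"ay":-0.0048,"az":0,"fingers":1},
    {"x":0.0039,"y":0,"z":-0.0021,"ax":0,"ay":-0.0048,"az":0,"fingers":1},
    {"x":0,"y":0,"z":0,"ax":0,"ay":0,"az":0,"fingers":1},
    {"x":0,"y":0,"z":0,"ax":0,"ay":0,"az":0,"fingers":1},
  ],
  newtons=120,
)

```text
clock: 14.75
position: [0.4944, -0.0396, 0.0914]
tcp_rot: [[-0.207, -0.978, 0.021], [-0.974, 0.208, 0.087], [-0.09, -0.002, -0.996]]
wrist_force: [-1.6, -0.5, 5.9]
grip_width: 0.0126
```

>>> carry_out(
  rows=[
    {"x":-0.0051,"y":0,"z":-0.002,"ax":0,"ay":0.0057,"az":0,"fingers":1},
    {"x":-0.0051,"y":0,"z":-0.002,"ax":0,"ay":0.0057,"az":0,"fingers":1},
    {"x":-0.0051,"y":0,"z":-0.002,"ax":0,"ay":0.0057,"az":0,"fingers":1},
    {"x":-0.0051,"y":0,"z":-0.002,"ax":0,"ay":0.0057,"az":0,"fingers":1},
    {"x":-0.0051,"y":0,"z":-0.002,"ax":0,"ay":0.0057,"az":0,"fingers":1},
  ],
)

```text
clock: 15.25
position: [0.4959, -0.0318, 0.0934]
tcp_rot: [[-0.207, -0.978, -0.016], [-0.974, 0.208, -0.088], [0.09, -0.003, -0.996]]
wrist_force: [1.2, -2.7, -0.6]
grip_width: 0.0122
```

>>> carry_out(
  rows=[
    {"x":0,"y":0,"z":0,"ax":0,"ay":0,"az":0,"fingers":1},
    {"x":0,"y":0,"z":0,"ax":0,"ay":0,"az":0,"fingers":1},
  ],
)

```text
clock: 15.45
position: [0.4958, -0.0318, 0.0935]
tcp_rot: [[-0.206, -0.978, -0.016], [-0.974, 0.207, -0.087], [0.088, -0.002, -0.996]]
wrist_force: [2.4, -2.4, -0.5]
grip_width: 0.0123
```

```bash
python3 - <<'E'
from h import *
s=read_state(); print(s['wrist_force'],s['ft_torque'])
snap('wrist','w4'); snap('scene','s4')
def planefit(P): 
    A=np.c_[P[:,:2],np.ones(len(P))]; s=np.linalg.lstsq(A,P[:,2],rcond=None)[0]; r=P[:,2]-A@s; P=P[abs(r)<.002]; A=np.c_[P[:,:2],np.ones(len(P))]; s=np.linalg.lstsq(A,P[:,2],rcond=None)[0]; return s,len(P)
a=np.radians(-11.97)
for f in('w2','w4'):
    C=cloud(f)-[.495,-.0357,0]; X=C[...,0]*np.cos(a)+C[...,1]*np.sin(a); Y=-C[...,0]*np.sin(a)+C[...,1]*np.cos(a); Z=C[...,2]
    b=(abs(X)<.038)&(abs(Y)<.021)&(Z>.07)&(Z<.09)
    h=((abs(X)>.046)|(abs(Y)>.03))&(abs(Y)<.07)&(X>-.05)&(X<.055)&(abs(Z-.066)<.008)
    for n,m in(('block',b),('heater',h)): print(f,n,planefit(np.c_[X[m],Y[m],Z[m]]))
p=cv2.imread('pics/s4.png')[160:290,270:440]; cv2.imwrite('pics/s4c.png',cv2.resize(p,None,fx=4,fy=4,interpolation=cv2.INTER_CUBIC))
E
```

```text
[ 2.36370219 -2.35374405 -0.48276778] [-0.18533925 -0.50993278  0.00873801]
w2 block (array([ 0.00198906, -0.00189246,  0.07665577]), 3459)
w2 heater (array([0.00033187, 0.00048386, 0.06666203]), 12158)
w4 block (array([-0.00313399, -0.08719663,  0.08083609]), 3774)
w4 heater (array([0.00049929, 0.00044219, 0.06665943]), 22334)
```

The block is tilted −0.087 rad and has risen 4.2 mm. The heater is flat and unmoved, so I'll keep rocking.

>>> carry_out(
  rows=[
    {"x":0.0055,"y":0,"z":-0.0021,"ax":0,"ay":-0.0057,"az":0,"fingers":1},
    {"x":0.0055,"y":0,"z":-0.0021,"ax":0,"ay":-0.0057,"az":0,"fingers":1},
    {"x":0.0055,"y":0,"z":-0.0021,"ax":0,"ay":-0.0057,"az":0,"fingers":1},
    {"x":0.0055,"y":0,"z":-0.0021,"ax":0,"ay":-0.0057,"az":0,"fingers":1},
    {"x":0.0055,"y":0,"z":-0.0021,"ax":0,"ay":-0.0057,"az":0,"fingers":1},
  ],
)

```text
clock: 16.05
position: [0.4939, -0.0398, 0.0965]
tcp_rot: [[-0.206, -0.978, 0.021], [-0.974, 0.208, 0.09], [-0.092, -0.002, -0.996]]
wrist_force: [4.1, 1.5, -3.1]
grip_width: 0.0124
```

>>> carry_out(
  rows=[
    {"x":0,"y":0,"z":0,"ax":0,"ay":0,"az":0,"fingers":1},
    {"x":0,"y":0,"z":0,"ax":0,"ay":0,"az":0,"fingers":1},
  ],
)

```text
clock: 16.25
position: [0.4939, -0.0397, 0.0967]
tcp_rot: [[-0.207, -0.978, 0.02], [-0.974, 0.208, 0.088], [-0.09, -0.001, -0.996]]
wrist_force: [3.9, -0.3, -1.1]
grip_width: 0.0123
```

>>> carry_out(
  rows=[
    {"x":-0.0059,"y":0,"z":-0.002,"ax":0,"ay":0.0057,"az":0,"fingers":1},
    {"x":-0.0059,"y":0,"z":-0.002,"ax":0,"ay":0.0057,"az":0,"fingers":1},
    {"x":-0.0059,"y":0,"z":-0.002,"ax":0,"ay":0.0057,"az":0,"fingers":1},
    {"x":-0.0059,"y":0,"z":-0.002,"ax":0,"ay":0.0057,"az":0,"fingers":1},
    {"x":-0.0059,"y":0,"z":-0.002,"ax":0,"ay":0.0057,"az":0,"fingers":1},
  ],
)

```text
clock: 16.75
position: [0.4956, -0.031, 0.0997]
tcp_rot: [[-0.207, -0.978, -0.017], [-0.974, 0.208, -0.089], [0.091, -0.001, -0.996]]
wrist_force: [2.4, -2.6, -1.2]
grip_width: 0.0124
```

>>> carry_out(
  rows=[
    {"x":0,"y":0,"z":0,"ax":0,"ay":0,"az":0,"fingers":1},
    {"x":0,"y":0,"z":0,"ax":0,"ay":0,"az":0,"fingers":1},
  ],
)

```text
clock: 16.95
position: [0.4956, -0.031, 0.0998]
tcp_rot: [[-0.206, -0.978, -0.017], [-0.975, 0.207, -0.087], [0.089, -0.001, -0.996]]
wrist_force: [3.1, -2.7, -0.9]
grip_width: 0.0122
```

```bash
cat > chk.py <<'E'
from h import *
import sys
f=sys.argv[1]; snap('wrist',f)
s=read_state(); print(s['clock'],s['wrist_force'],s['ft_torque'])
def planefit(P): 
    A=np.c_[P[:,:2],np.ones(len(P))]; s=np.linalg.lstsq(A,P[:,2],rcond=None)[0]; r=P[:,2]-A@s; P=P[abs(r)<.002]; A=np.c_[P[:,:2],np.ones(len(P))]; s=np.linalg.lstsq(A,P[:,2],rcond=None)[0]; return s,len(P)
a=np.radians(-11.97)
C=cloud(f)-[.495,-.0357,0]; X=C[...,0]*np.cos(a)+C[...,1]*np.sin(a); Y=-C[...,0]*np.sin(a)+C[...,1]*np.cos(a); Z=C[...,2]
b=(abs(X)<.038)&(abs(Y)<.021)&(Z>.07)&(Z<float(sys.argv[2]) )
h=((abs(X)>.046)|(abs(Y)>.03))&(abs(Y)<.07)&(X>-.05)&(X<.055)&(abs(Z-.066)<.008)
for n,m in(('block',b),('heater',h)): print(f,n,planefit(np.c_[X[m],Y[m],Z[m]]))
E
python3 chk.py w5 .096
```

```text
17.0 [ 3.09041069 -1.90447849  0.03277975] [-2.61896779e-01 -8.29640628e-01 -4.51780607e-04]
w5 block (array([-0.00705841, -0.08970646,  0.08721833]), 3573)
w5 heater (array([0.00059126, 0.0004739 , 0.06665891]), 21678)
```

The block has risen 10.6 mm and the heater is still flat. Two more swings.

>>> carry_out(
  rows=[
    {"x":0.0063,"y":0,"z":-0.002,"ax":0,"ay":-0.0057,"az":0,"fingers":1},
    {"x":0.0063,"y":0,"z":-0.002,"ax":0,"ay":-0.0057,"az":0,"fingers":1},
    {"x":0.0063,"y":0,"z":-0.002,"ax":0,"ay":-0.0057,"az":0,"fingers":1},
    {"x":0.0063,"y":0,"z":-0.002,"ax":0,"ay":-0.0057,"az":0,"fingers":1},
    {"x":0.0063,"y":0,"z":-0.002,"ax":0,"ay":-0.0057,"az":0,"fingers":1},
  ],
)

```text
clock: 17.5
position: [0.4936, -0.0401, 0.1029]
tcp_rot: [[-0.206, -0.978, 0.02], [-0.974, 0.207, 0.09], [-0.092, -0.001, -0.996]]
wrist_force: [3.2, 0.5, 2.2]
grip_width: 0.0123
```

>>> carry_out(
  rows=[
    {"x":0,"y":0,"z":0,"ax":0,"ay":0,"az":0,"fingers":1},
    {"x":0,"y":0,"z":0,"ax":0,"ay":0,"az":0,"fingers":1},
  ],
)

```text
clock: 17.7
position: [0.4936, -0.0401, 0.1032]
tcp_rot: [[-0.207, -0.978, 0.02], [-0.974, 0.208, 0.089], [-0.091, -0.001, -0.996]]
wrist_force: [2.0, -1.0, 3.4]
grip_width: 0.0123
```

>>> carry_out(
  rows=[
    {"x":-0.0067,"y":0,"z":-0.002,"ax":0,"ay":0.0057,"az":0,"fingers":1},
    {"x":-0.0067,"y":0,"z":-0.002,"ax":0,"ay":0.0057,"az":0,"fingers":1},
    {"x":-0.0067,"y":0,"z":-0.002,"ax":0,"ay":0.0057,"az":0,"fingers":1},
    {"x":-0.0067,"y":0,"z":-0.002,"ax":0,"ay":0.0057,"az":0,"fingers":1},
    {"x":-0.0067,"y":0,"z":-0.002,"ax":0,"ay":0.0057,"az":0,"fingers":1},
  ],
)

```text
clock: 18.2
position: [0.4954, -0.0322, 0.107]
tcp_rot: [[-0.204, -0.979, -0.019], [-0.974, 0.205, -0.095], [0.097, -0.001, -0.995]]
wrist_force: [0.2, -9.7, 3.4]
grip_width: 0.0122
```

>>> carry_out(
  rows=[
    {"x":0,"y":0,"z":0,"ax":0,"ay":0,"az":0,"fingers":1},
    {"x":0,"y":0,"z":0,"ax":0,"ay":0,"az":0,"fingers":1},
  ],
)

```text
clock: 18.4
position: [0.4954, -0.0323, 0.1068]
tcp_rot: [[-0.204, -0.979, -0.019], [-0.974, 0.205, -0.094], [0.095, -0.0, -0.995]]
wrist_force: [-0.4, -9.2, 2.7]
grip_width: 0.0123
```

```bash
python3 chk.py w6 .103
```

```text
18.45 [ 0.28474888 -9.80004987  3.52162504] [-1.99654726 -0.05337674 -0.06110202]
w6 block (array([-0.0273838 , -0.09600709,  0.09414055]), 2737)
w6 heater (array([0.0003142 , 0.00043856, 0.06665125]), 20926)
```

The block has risen 17.4 mm and one side is past its bar, which explains the sideways force of about 10 N. I'll level it and go up gently.

>>> carry_out(
  rows=[
    {"x":0.0059,"y":0,"z":-0.0025,"ax":0,"ay":-0.0048,"az":0,"fingers":1},
    {"x":0.0059,"y":0,"z":-0.0025,"ax":0,"ay":-0.0048,"az":0,"fingers":1},
    {"x":0.0059,"y":0,"z":-0.0025,"ax":0,"ay":-0.0048,"az":0,"fingers":1},
    {"x":0,"y":0,"z":0,"ax":0,"ay":0,"az":0,"fingers":1},
    {"x":0,"y":0,"z":0,"ax":0,"ay":0,"az":0,"fingers":1},
  ],
)

```text
clock: 18.95
position: [0.4938, -0.0353, 0.1082]
tcp_rot: [[-0.207, -0.978, -0.001], [-0.978, 0.207, 0.001], [-0.001, 0.001, -1.0]]
wrist_force: [1.1, -1.3, 1.4]
grip_width: 0.0124
```

```bash
python3 chk.py w7 .103
```

```text
19.0 [-0.51644804 -2.10880681  1.67556446] [-0.4778214  -0.09436637  0.00563068]
w7 block (array([-0.04743692, -0.00455181,  0.09535706]), 2365)
w7 heater (array([0.00039225, 0.00054385, 0.06667324]), 21120)
```

>>> carry_out(
  rows=[
    {"x":0,"y":0,"z":-0.01,"ax":0,"ay":0,"az":0,"fingers":1},
    {"x":0,"y":0,"z":-0.01,"ax":0,"ay":0,"az":0,"fingers":1},
    {"x":0,"y":0,"z":0,"ax":0,"ay":0,"az":0,"fingers":1},
  ],
)

```text
clock: 19.3
position: [0.4938, -0.035, 0.1142]
tcp_rot: [[-0.207, -0.978, -0.001], [-0.978, 0.207, 0.002], [-0.002, 0.001, -1.0]]
wrist_force: [0.1, -0.3, -2.0]
grip_width: 0.0125
```

```bash
python3 chk.py w8 .112
```

```text
19.35 [-0.26387546  0.74312679 -3.72779336] [-0.03964038  0.04342711 -0.02751212]
w8 block (array([-0.22793101, -0.01137719,  0.1016229 ]), 890)
w8 heater (array([0.00045717, 0.00044195, 0.0666789 ]), 20331)
```

```bash
python3 - <<'E'
from h import *
snap('scene','s8')
a=cv2.imread('pics/w8.png')[100:400,120:520]; a=cv2.resize(a,(720,540)); b=cv2.imread('pics/s8.png')[150:280,280:430]
cv2.imwrite('pics/v8.png',np.hstack([cv2.resize(a,(400,300)),cv2.resize(b,(346,300),interpolation=cv2.INTER_CUBIC)]))
E
```

```text
(no output)
```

View pics/v8.png

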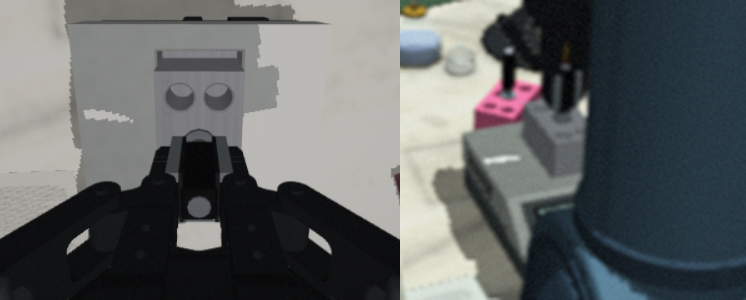

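```bash
cat > pitch.py <<'E'
from h import *
import sys
a=np.radians(-11.97)
for f in sys.argv[1:]:
    C=cloud(f)-[.495,-.0357,0]; X=C[...,0]*np.cos(a)+C[...,1]*np.sin(a); Y=-C[...,0]*np.sin(a)+C[...,1]*np.cos(a); Z=C[...,2]
    o=[]
    for y0,y1 in((-.021,-.018),(-.0025,.0025),(.018,.021)):
        o.append([(x,round(float(np.median(Z[m])),4),int(m.sum())) for x in(.012,.016,.02,.026,.032,.036,.04) if (m:=(abs(X-x)<.002)&(Y>y0)&(Y<y1)&(Z>.07)&(Z<.2)).sum()>3])
    print(f,*o,sep='\n ')
E
python3 pitch.py w5 w8
```

```text
w5
 [(0.012, 0.1577, 343), (0.016, 0.0893, 28), (0.02, 0.0891, 14), (0.026, 0.0888, 19), (0.032, 0.0889, 17), (0.036, 0.0888, 19), (0.04, 0.0802, 35)]
 [(0.012, 0.1384, 767), (0.016, 0.1808, 1429), (0.02, 0.1952, 790), (0.026, 0.0868, 22), (0.032, 0.0871, 67), (0.036, 0.0872, 74), (0.04, 0.082, 89)]
 [(0.012, 0.1625, 957), (0.016, 0.1768, 653), (0.02, 0.1901, 163), (0.026, 0.082, 21), (0.032, 0.0855, 42), (0.036, 0.0856, 46), (0.04, 0.0808, 47)]
w8
 [(0.012, 0.1626, 168), (0.016, 0.1897, 280), (0.02, 0.1011, 43), (0.026, 0.1011, 42), (0.032, 0.1011, 44), (0.036, 0.1005, 69), (0.04, 0.0899, 36)]
 [(0.012, 0.1955, 552), (0.016, 0.1011, 60), (0.02, 0.101, 57), (0.026, 0.1009, 59), (0.032, 0.1011, 60), (0.036, 0.1006, 108), (0.04, 0.0889, 61)]
 [(0.012, 0.1641, 271), (0.016, 0.1906, 491), (0.02, 0.101, 42), (0.026, 0.1012, 45), (0.032, 0.1011, 40), (0.036, 0.1003, 83), (0.04, 0.0917, 25)]
```

The block is level: its top reads 0.101 m at every sample, so the slope from the plane fit was contaminated by finger pixels. It is free of the bars, and the wrist carries about 3.5 N. I'll lift it about 22 mm more.

>>> carry_out(
  rows=[
    {"x":0,"y":0,"z":-0.015,"ax":0,"ay":0,"az":0,"fingers":1},
    {"x":0,"y":0,"z":-0.02,"ax":0,"ay":0,"az":0,"fingers":1},
    {"x":0,"y":0,"z":-0.02,"ax":0,"ay":0,"az":0,"fingers":1},
    {"x":0,"y":0,"z":-0.015,"ax":0,"ay":0,"az":0,"fingers":1},
    {"x":0,"y":0,"z":-0.005,"ax":0,"ay":0,"az":0,"fingers":1},
  ],
)

```text
clock: 19.9
position: [0.4948, -0.0356, 0.138]
tcp_rot: [[-0.207, -0.978, 0.002], [-0.978, 0.207, 0.001], [-0.002, -0.002, -1.0]]
wrist_force: [0.3, 0.2, -3.2]
grip_width: 0.0126
```

>>> carry_out(
  rows=[
    {"x":0,"y":0,"z":0,"ax":0,"ay":0,"az":0,"fingers":1},
    {"x":0,"y":0,"z":0,"ax":0,"ay":0,"az":0,"fingers":1},
    {"x":0,"y":0,"z":0,"ax":0,"ay":0,"az":0,"fingers":1},
    {"x":0,"y":0,"z":0,"ax":0,"ay":0,"az":0,"fingers":1},
    {"x":0,"y":0,"z":0,"ax":0,"ay":0,"az":0,"fingers":1},
  ],
)

```text
clock: 20.4
position: [0.4942, -0.0354, 0.1368]
tcp_rot: [[-0.207, -0.978, 0.0], [-0.978, 0.207, 0.002], [-0.002, 0.0, -1.0]]
wrist_force: [-0.6, -0.4, -3.0]
grip_width: 0.0124
```

```bash
python3 chk.py w9 .13; python3 pitch.py w9; python3 - <<'E'
from h import *
s=read_state(); print(s['position'],s['qd'].round(2))
snap('scene','s9'); snap('top','t9')
a=cv2.resize(cv2.imread('pics/w9.png')[50:400],(480,262)); b=cv2.imread('pics/s9.png')[150:300,180:430];c=cv2.imread('pics/t9.png')[120:270,180:430]
cv2.imwrite('pics/v9.png',np.vstack([a,np.hstack([cv2.resize(x,(240,144)) for x in (b,c)])]))
cv2.imwrite('pics/v9.png',np.hstack([cv2.resize(b,(390,300),interpolation=cv2.INTER_CUBIC),cv2.resize(c,(390,300),interpolation=cv2.INTER_CUBIC)]))
E
```

```text
20.45 [-0.40863283  0.30551039 -3.25170778] [ 0.02939229  0.01860918 -0.01467268]
w9 block (array([-0.16609202, -0.00395296,  0.12354705]), 447)
w9 heater (array([1.98217414e-05, 4.62110007e-04, 6.66783796e-02]), 16626)
w9
 [(0.012, 0.1861, 208), (0.016, 0.1235, 41), (0.02, 0.1238, 44), (0.026, 0.1239, 43), (0.032, 0.1237, 46), (0.036, 0.1234, 46), (0.04, 0.1079, 78)]
 [(0.012, 0.1237, 61), (0.016, 0.1238, 64), (0.02, 0.1237, 56), (0.026, 0.1236, 61), (0.032, 0.1237, 65), (0.036, 0.1237, 75), (0.04, 0.1094, 130)]
 [(0.012, 0.186, 229), (0.016, 0.1236, 42), (0.02, 0.1237, 44), (0.026, 0.1238, 44), (0.032, 0.1238, 38), (0.036, 0.1239, 50), (0.04, 0.1085, 73)]
[ 0.49421089 -0.03541432  0.13684832] [ 0.02 -0.04  0.    0.06  0.04 -0.1 ]
```

View pics/v9.png

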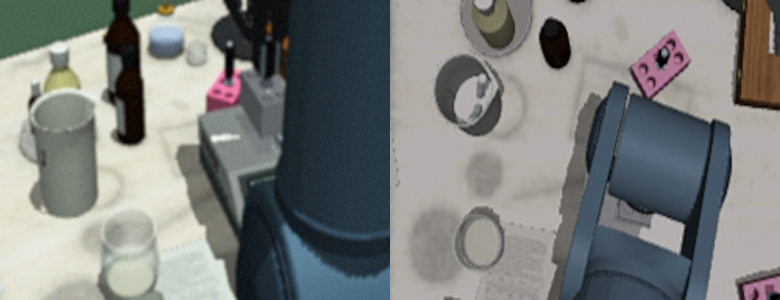

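The block top is at 0.1237 m and level, so its underside is about 17 mm above the heater's top. The wrist force is 3.2 N, which matches the block's weight. The beaker at (70,150) is upright with both vials visible in the top view at (478,92), and the jar and bottle are standing. I'm handing in.

```bash
python3 -c "
from h import *
print(order.finish_job())"
```

```text
the job is handed in; nothing more can be done
None
```

I put both vials in the beaker and rocked the block free in five side-to-side tilts of about ±0.09 rad. I then levelled it, lifted it and handed the job in at about 20.5 s of the 58 s. The hand-in reported no verdict.

**Last checks, just before hand-in:**
- **Block:** it was held level and still, with its underside about 17 mm above the heater's top and within about 1 mm of over the well's centre. The wrist carried 3.2 N, which is the block's own weight.
- **Heater:** its top measured flat and at the same height as at the start. I did not measure its sideways position at the end, but nothing suggested it had moved.
- **Beaker, jar and bottle:** all were upright in the final pictures, and both vials showed inside the beaker.

**One check disagreed:** in the last few readings my plane fit gave the block a false slope of up to 0.23 rad. Finger and post pixels had got into its mask. Sampling the block's top directly showed it flat within 0.5 mm.

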